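# Unload the pattern press and hold its flap at the pointer

### The arm

A 6-joint arm with a two-finger parallel gripper is mounted at the origin on the work surface. World frame = base frame: x ahead of the robot, y to its left, z up, the work surface at z = 0. Lengths are in mm, angles in rad, forces in N, time in s.
With the tool pointing down it reaches from about 350 to 875 mm from the base axis. Payload 4.2 kg.
Tool frame: the origin (TCP) lies midway between the tips of the shut fingers; the grasp point (between the pads) lies 19 mm behind it; z points along the fingers, y is the line along which they close (so a half turn about z gives the same grasp; the last joint's range is limited). The gripper opens to 85 mm and grips with 20 to 120 N. Pads are 22 mm wide; open, the fingers measure 114 mm over their backs; the gripper's body (76 mm by 85 mm) begins 54 mm behind the grasp point. The pads swing forward as they close: fully open they stand 13 mm farther back than shut.
Start: joints at [1.446, 0.385, 0.008, 0, -1.194, -0.259], TCP at [233.996, 579.521, 231.312] pointing down, gripper open.
Joint ranges: [-3.14, 3.14], [-1.21, 2.06], [-1.07, 1.41], [-3.16, 2.05], [-2.99, -0.16], [-3.1, 3.1]. Speed limits (rad/s): [2.79, 2.79, 3.14, 3.14, 3.14, 3.14].

### API

Orientations are given as a unit quaternion [x, y, z, w].
In Python, from bench import sensors, get_image, camera_params, job_done gives the robot as it stands.
- The arm moves only by the tool servo_tool, never from a script. Its argument "motion" is a list of rows, each an object with "travel": the shift along the tool's x, y, z as a fraction of full scale, a list of three; "rot": the turn, a rotation vector about the tool's x, y, z as a fraction of full scale, a list of three; "hand": the opening, from 0 (shut) to 1 (fully open). In form: [{"travel": [x, y, z], "rot": [wx, wy, wz], "hand": hand}, ...]. A call has 1 to 10 rows; each row shifts and turns the commanded pose from where the row before left it, along the tool's axes as they then stand; what a row does not reach is not made up. Full scale, the value 1, is 25 cm for a shift and 360 degrees for a turn. A row lasts 1/12 s, in which the tool goes at most 41.7 mm and 7.16 degrees, less where a joint would pass 70% of its speed; a pose out of reach is approached as far as the arm can. A call with a number of a shift or a turn outside -1 to 1 is refused whole. A call with a gripper value outside its range is refused whole. The fingers move at their own pace and stop on an object; the grip force is fixed at half the most. Time passes only in rows, so rows that do not move let the fingers close. It gives the time, the measured TCP pose, the force, the opening and the grip force at its end, in the units of the state.
- sensors.read_state(): the state, without advancing time (a new reading comes with each control period).
- get_image(name): name is "side" or "top" or "wrist"; returns (picture, depth): 384x512x3 uint8, red, green, blue; 384x512 float32, mm along the optical axis (not along the pixel's ray), 0 where there is no reading.
- camera_params(name): a dict with "camera_matrix" (3x3 intrinsics, pixels), "R" (3x3) and "t" (3): a world point X has camera coordinates R X + t; the wrist camera has in their place "mount" (4x4, takes a point from camera to tool coordinates, whose origin is the TCP and whose axes are the flange's). Camera axes: x right, y down, z forward; pixel columns grow to the right and rows downward; lengths in mm; the calibration is good to about 2 mm. A picture is of the moment at which its call begins: read the wrist's pose just before it. camera_params takes no time and is no camera call.
- job_done(): hands the job in; it is judged then, once.
The state is a dict: "clock": time; "joints": joint angles; "joint_vel": joint speeds; "joint_efforts": joint torques, N m; "position": TCP position; "ee_rot": TCP orientation; "contact_force": force on the tool from outside, world axes, zero at the start; "wrist_torque": the same for the moment, N m; "gripper_width": finger opening in mm; "grasp_force": force on a finger pad.
Only numpy, scipy, OpenCV 4.12 (cv2) and the standard library are available. Lean on these libraries where they do the work, as an engineer would, in place of code of your own. Each camera call takes 0.05 s, during which the arm holds its last target. There are 200 camera calls.

### The job

Lift the ring-shaped iron weight up and off the post on the wooden flap of the pattern press, and set it down flat in the middle of the empty wooden tray; do not drop it, and keep the flap shut until the weight stands there. Then raise the flap by its front bar until it has the same slope as the pointer arm at the press's side, flap and arm in line, and finish while holding the flap there, for it falls shut by itself. Leave the pointer as it is set, and the other things on the table alone.

Things in the scene. Friction and masses are not known exactly. Their poses are not given: they have to be found in the camera images.
- press: the pattern press, fixed: a wooden base 235 deep (x), 300 wide (y), 50 high, with a brass plate on top, a hinged flap over it and a steel quadrant with a pointer along its right (-y) side, to 185 mm from the centre. Origin: on the table under the flap's post (the base runs from 105 in front of it to 130 behind). x points from the flap's front bar to its hinge, z up.
- flap (a joint): angle of the flap, rad: 0 shut (lying level on the base), grows as the front edge swings up about the hinge at the back; stops at 1.25. The flap is a wooden board 200 deep, 260 wide, 16 thick, about 0.6 kg, nearly frictionless: let go, it falls shut.
- flap_bar (a point): middle of the flap's front bar: a round steel bar, 12 thick and 120 long along the press's y, held 40 mm in front of the flap's front edge by a round 10 mm stay at each end, so that there is 34 mm clear between bar and edge and 110 mm clear between the stays. 240 mm from the hinge line and 62 mm above the table when shut. It may turn in the grip as the flap swings. Axes turn with the flap: x towards the hinge, in the flap's plane, y along the bar, z square to the flap.
- flap_hinge (a point): point on the hinge line in the middle of the flap's rear edge, 62 mm above the table, 100 mm behind the press origin; the hinge line runs along the press's y.
- pointer (a joint): angle of the pointer arm, rad, measured like the flap's angle, so that flap and pointer slope alike when the two are equal. It is set beforehand between 0.45 and 0.85 and stays by friction. The arm is a dark steel bar 180 long, 12 high, 5 thick, with a small black knob 150 mm from the pivot; it turns about the flap's own hinge line, 162 mm to the right (-y) of the flap's middle and so 32 mm clear of its edge.
- pointer_tip (a point): free end of the pointer arm, 180 mm from the hinge line. x points along the arm towards the pivot.
- weight: loose ring-shaped iron weight, 58 outer diameter, 18 hole, 34 high, about 0.5 kg. Origin: centre of its underside, z up. It lies on the shut flap, round a steel post 10 thick that stands 52 mm above the flap's top face (the top face is 70 mm above the table).
- tray: empty square wooden tray, fixed, 150 x 150 outside, walls 5 thick, 18 high, floor 5 thick. Origin: centre of its underside. It stands to the left or to the right of the press.
- rack: wooden block 100 x 140 x 40 with steel stamping tools standing in it, to about 140 high, fixed, on the side of the press where the tray is not. Bystander. Origin: centre of its underside.
- glue: bystander: white glue bottle, diameter 56, height 130. Origin: centre of its underside.
- dye: bystander: amber jar with black lid, diameter 60, height 75. Origin: centre of its underside.
- mug: bystander: mug, diameter 80, height 95. Origin: centre of its underside.
- brush: bystander: brush lying flat, 140 long. Origin: centre of its underside.
- mallet: bystander: hammer lying flat, 260 long. Origin: centre of its underside.
- tin: bystander: low round tin, diameter 70, height 30. Origin: centre of its underside.
Not all that is in view belongs to the job. Of the things shaped like the weight, the dark steel one is meant. Of the things shaped like the tray, the wooden one is meant.

How it is judged (in metres and radians):
On the way, in this order (a step that is already met when the one before it is completed fails the run):
1. the weight is lifted clear above the post while the flap stays shut (height (world z) of weight above 0.125 m and value of joint flap below 0.08 rad), for 0.1 s.
2. the weight stands flat in the middle of the tray, released, the flap still shut (horizontal distance between weight and tray below 0.045 m and z of weight in the frame of tray between 0 and 0.012 m and angle between weight's own z axis and vertical below 0.1 rad and linear speed of weight below 0.03 m/s and contact force between the fingers and weight below 0.1 N and value of joint flap below 0.08 rad), for 0.2 s.
At the end, for the whole second after the job is handed in: The flap slopes like the pointer arm within 0.06 rad (3.4 degrees), still, and carried by the robot's fingers (more than 0.5 N of contact); the weight stands flat in the tray, its centre within 45 mm of the tray's centre, released and at rest (angle between the x axis of flap_bar and the x axis of pointer_tip, either way round below 0.06 rad and velocity of joint flap between -0.08 and 0.08 rad/s and value of joint flap above 0.35 rad and contact force between the fingers and flap above 0.5 N and contact force between weight and flap below 0.05 N and contact force between the fingers and weight below 0.1 N and horizontal distance between weight and tray below 0.045 m and z of weight in the frame of tray between 0 and 0.012 m and angle between weight's own z axis and vertical below 0.1 rad and linear speed of weight below 0.03 m/s); the arm keeps its last pose, push and grip.
It fails at once if the weight is dropped or thrown (moves faster than 0.6 m/s out of the fingers, a fall of about 2 cm) (linear speed of weight above 0.6 m/s and contact force between the fingers and weight below 0.05 N).
It fails at once if the pointer is shifted (its tip moves more than 10 mm) (distance of pointer_tip from where it was at the start of the episode above 0.01 m).
It fails at once if a bystander is moved more than 30 mm (distance of any of glue, dye, mug, brush, mallet, tin from where it was at the start of the episode above 0.03 m).
It also fails if it takes over 70 s, if anything falls off the work surface, if the arm or the gripper's body presses on something with over 40 N, if the wrist force passes 120 N, or if a joint passes its speed limit or range.

## Working session

There is one attempt and no reset: what is moved stays moved. The work goes in short steps, Python scripts to look and compute and a tool call to move; the robot and the scene stay as the last step left them, time stands still between calls to the robot, and variables do not carry over. Pictures are saved under pics/ and viewed, at most 10 in all, crops included, and the job is handed in when it is done.

Besides the shell and the picture viewer there is one more tool, called after "Call:" as name(argument=value, ...), one argument or row to a line, values as JSON. servo_tool: Moves the arm, as the interface text tells. Its arguments: {"type":"object","properties":{"motion":{"type":"array"}},"required":["motion"]}

```bash
ls; mkdir -p pics
cat > h.py <<'E'
import numpy as np,cv2
from scipy.spatial.transform import Rotation as Rn
from bench import sensors,get_image,camera_params,job_done
def cloud(n):
    s=sensors.read_state()
    im,d=get_image(n);c=camera_params(n);K=np.array(c["camera_matrix"])
    v,u=np.mgrid[:384,:512];P=np.stack([(u-K[0,2])/K[0,0]*d,(v-K[1,2])/K[1,1]*d,d],-1)
    if n=="wrist":
        M=np.array(c["mount"]);P=P@M[:3,:3].T+M[:3,3]
        P=P@Rn.from_quat(s["ee_rot"]).as_matrix().T+np.array(s["position"])
    else: P=(P-np.array(c["t"]))@np.array(c["R"])
    P[d==0]=np.nan
    return im,P
def save(n,im): cv2.imwrite("pics/"+n,im[...,::-1])
E
python3 - <<'E'
from h import *
s=sensors.read_state();print(s)
for n in("top","side"):
    im,P=cloud(n);np.savez(n,im=im,P=P);save(n+".png",im)
E
```

```text
pics
{'clock': 0.0, 'joints': array([ 1.44555418e+00,  3.85531337e-01,  6.61804233e-03, -5.12942559e-04,
       -1.19399116e+00, -2.58627653e-01]), 'joint_vel': array([-0.00117548,  0.00159706, -0.00027123,  0.0013265 , -0.00136449,
        0.00161248]), 'joint_efforts': array([ 1.10946810e-03, -3.92283905e+01,  1.88398468e+01,  4.18609142e+00,
       -4.64784389e-03, -8.67514807e-07]), 'position': array([233.81290884, 578.98231281, 230.2316896 ]), 'ee_rot': array([ 9.81618347e-01, -1.90851391e-01, -1.67602497e-04,  1.06760908e-03]), 'contact_force': array([-0.25130698, -0.38644194, -0.44330794]), 'wrist_torque': array([ 0.0267816 , -0.00756712,  0.01251304]), 'grasp_force': 0.0, 'gripper_width': 85.22507288915422}
```

View pics/top.png

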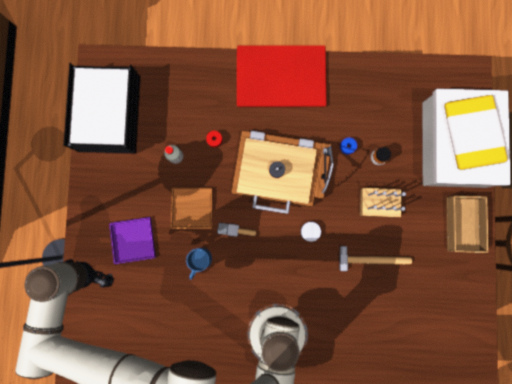

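View pics/side.png

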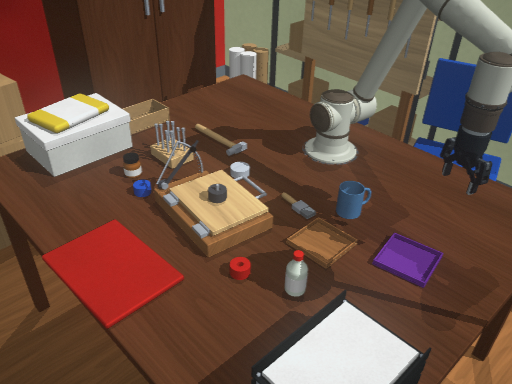

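The top view shows three rings: dark steel at (277,169) on the flap, red at (214,138) and blue at (348,145). The dark one on the post is meant. It also shows three trays: wooden at (192,209), purple at (132,240) and a deep wooden box at (467,222) beyond the rack. The tray at (192,209) fits, since it is low, square and on the side opposite the rack (383,201). Next I'll measure and confirm in a crop.

```bash
cat > m.py <<'E'
from h import *
D=np.load("top.npz");im,P=D["im"],D["P"];S=np.load("side.npz")
q=lambda u,v:P[v,u].round(0)
for n,p in dict(weight=(270,166),tray=(192,209),box=(467,222),flap=(255,185),bar=(270,209),rack=(383,201),mug=(197,260),brush=(230,230),tin=(311,231)).items(): print(n,q(*p))
X,Y,Z=P[...,0],P[...,1],P[...,2]
vv,uu=np.mgrid[:384,:512]
w=lambda u0,u1,v0,v1:(uu>=u0)&(uu<=u1)&(vv>=v0)&(vv<=v1)
def show(n,m):
    p=P[m][:,:2].astype(np.float32);z=Z[m];print(n,m.sum(),cv2.minAreaRect(p),np.median(z).round(1),p.mean(0),z.max())
show("weight",w(262,292,155,182)&(Z>95)&(Z<112)); show("post",w(262,292,155,182)&(Z>112))
show("flap",w(225,325,125,205)&(Z>65)&(Z<76)&(im.min(-1)>60)&(im[...,0]>im[...,2]+40.))
show("bar",w(240,300,196,216)&(Z>45)&(im[...,0]<im[...,2]+25.))
show("tray",w(165,220,182,236)&(Z>12)&(Z<26)); show("box",w(440,495,185,260)&(Z>12)&(Z<100))
show("quad",w(300,340,135,205)&(Z>82))
c=np.hstack([cv2.resize(im[120:240,160:350],None,fx=2.1,fy=2.1,interpolation=2),cv2.resize(S["im"][130:270,140:290],(0,0),fx=2.63,fy=1.8,interpolation=2)])
save("crop1.png",c)
E
python3 m.py
```

```text
weight [599.  44. 101.]
tray [444. 328.   5.]
box [ 426. -692.    8.]
flap [534.  95.  67.]
bar [449.  39.  66.]
rack [ 492. -372.   43.]
mug [256. 301.   4.]
brush [370. 182.  24.]
tin [ 376. -114.   30.]
weight 189 ((587.3228759765625, 19.271739959716797), (53.5645751953125, 56.59894561767578), 3.108022689819336) 103.4 [587.219     20.085344] 111.8458326114849
post 10 ((601.9190673828125, 23.185043334960938), (25.192411422729492, 30.628042221069336), 65.0594711303711) 118.2 [592.7627   22.36815] 125.34234793288222
flap 3356 ((586.5481567382812, -2.226409912109375), (303.35150146484375, 202.9217987060547), 82.2750015258789) 70.2 [588.0433    19.556221] 75.99418620554891
bar 171 ((465.6282653808594, 36.29304122924805), (129.7423553466797, 44.53009033203125), 83.01050567626953) 65.8 [456.7328    38.124275] 78.18923412899467
tray 284 ((438.7662048339844, 312.6067810058594), (166.5658416748047, 183.2400360107422), 1.5572588443756104) 16.7 [446.35498 323.0093 ] 25.93733293018424
box 1086 ((444.3948974609375, -694.7141723632812), (259.03363037109375, 190.8734893798828), 9.023390769958496) 43.0 [ 433.41693 -680.5045 ] 75.79887096914018
quad 150 ((595.5678100585938, -147.37921142578125), (29.24542808532715, 155.9023895263672), 81.38922119140625) 158.9 [ 581.8276 -148.8048] 201.07277074691117
```

View pics/crop1.png

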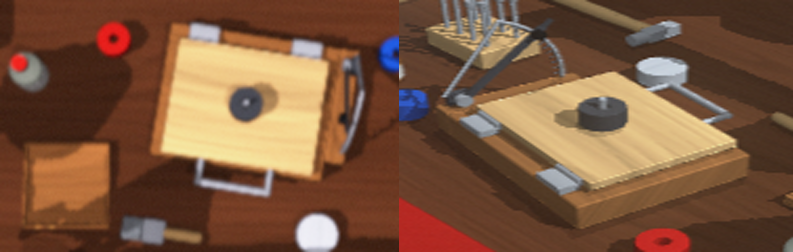

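The crop confirms the dark steel weight on the post, and the wooden tray at left of the press. The pointer is the dark bar with a knob, pivoting at the hinge on the right side. Next: pointer slope, tray centre, and a move planner.

```bash
cat >> h.py <<'E'
YAW=-0.134; PO=np.array([588.,20,0])
def press(P): return (P-PO)@Rn.from_euler("z",YAW).as_matrix()
def down(tilt=0): # tool y along -press x; tilt with flap angle about press y
    y=[-np.cos(YAW),-np.sin(YAW),0];z=[0,0,-1.];R=np.stack([np.cross(y,z),y,z],1)
    return Rn.from_rotvec(tilt*np.array([-np.sin(YAW),np.cos(YAW),0])).as_matrix()@R
def plan(pos,R,n,hand,start=None):
    s=sensors.read_state();p,r=(np.array(s["position"]),Rn.from_quat(s["ee_rot"])) if start is None else start
    dr=(r.inv()*Rn.from_matrix(R)).as_rotvec()/n; dp=(np.array(pos)-p)/n
    print("rows",n,"deg/row",np.degrees(np.linalg.norm(dr)),"mm/row",np.linalg.norm(dp),"rot",(dr/2/np.pi).round(5))
    for i in range(n): print((r.inv().apply(dp)/250).round(4).tolist()); r=r*Rn.from_rotvec(dr)
E
python3 - <<'E'
from h import *
for n in("side","top"):
    D=np.load(n+".npz");im,P=D["im"],D["P"];Q=press(P)
    m=(Q[...,1]<-145)&(Q[...,1]>-180)&(Q[...,2]>80)&(Q[...,0]>-110)&(Q[...,0]<110)&(im.max(-1)<75)
    q=Q[m];print(n,len(q),q[:,1].mean())
    if len(q)>5:
        o=np.argsort(q[:,0]);print(q[o][::max(1,len(q)//12)].round(0).tolist())
        a=np.arctan2(q[:,2]-62,100-q[:,0]);rr=np.hypot(q[:,2]-62,100-q[:,0])
        print("angle",np.median(a[rr>50]),a[rr>50].std(),rr.max())
        l=cv2.fitLine(q[:,[0,2]].astype(np.float32),cv2.DIST_HUBER,0,.01,.01).ravel();print("fit",np.arctan2(l[1],-l[0]),l)
D=np.load("top.npz");P=D["P"];v,u=np.mgrid[:384,:512]
m=(u>165)&(u<220)&(v>182)&(v<236)&(P[...,2]>12)&(P[...,2]<22)
for ax in(0,1): print("tray",np.percentile(P[m][:,ax],[1,5,50,95,99]).round())
print(camera_params("wrist")["mount"])
plan([560,22,250],down(),14,1)
E
```

```text
side 158 -158.5596103974088
[[-28.0, -160.0, 184.0], [-14.0, -157.0, 171.0], [-7.0, -162.0, 178.0], [0.0, -150.0, 179.0], [6.0, -163.0, 149.0], [19.0, -160.0, 143.0], [32.0, -157.0, 142.0], [42.0, -161.0, 117.0], [55.0, -160.0, 114.0], [64.0, -159.0, 95.0], [72.0, -164.0, 99.0], [81.0, -161.0, 89.0], [95.0, -156.0, 81.0]]
angle 0.8044726011239346 0.07173713375543207 177.36373972735245
fit -2.3892083 [  0.7300614   -0.68338156  33.23508    133.53896   ]
top 27 -159.08660314650228
[[-25.0, -162.0, 188.0], [-18.0, -160.0, 176.0], [-14.0, -162.0, 180.0], [-14.0, -157.0, 167.0], [-12.0, -152.0, 176.0], [-10.0, -159.0, 173.0], [-8.0, -152.0, 170.0], [-7.0, -161.0, 178.0], [-4.0, -155.0, 172.0], [-2.0, -162.0, 167.0], [-0.0, -158.0, 170.0], [6.0, -162.0, 158.0], [80.0, -161.0, 93.0], [91.0, -172.0, 81.0]]
angle 0.8017365918801014 0.022010555778334478 177.75790851854782
fit -2.390645 [  0.7310425  -0.6823319  11.234407  156.25644  ]
tray [363. 372. 447. 521. 523.]
tray [223. 227. 334. 402. 404.]
[[ 2.22230060e-04 -9.56777664e-01 -2.90820310e-01  7.41468350e+01]
 [ 9.99999821e-01  5.09832008e-05  5.96417879e-04 -6.26797256e-01]
 [-5.55812354e-04 -2.90820390e-01  9.56777504e-01 -1.42664560e+02]
 [ 0.00000000e+00  0.00000000e+00  0.00000000e+00  1.00000000e+00]]
rows 14 deg/row 5.405778740330964 mm/row 46.13063765417833 rot [ 2.000e-05 -2.000e-05  1.502e-02]
[0.146, 0.1127, -0.0054]
[0.156, 0.0984, -0.0054]
[0.1646, 0.0833, -0.0054]
[0.1717, 0.0674, -0.0055]
[0.1773, 0.0509, -0.0055]
[0.1813, 0.034, -0.0055]
[0.1837, 0.0168, -0.0055]
[0.1844, -0.0006, -0.0055]
[0.1836, -0.018, -0.0056]
[0.1811, -0.0352, -0.0056]
[0.1769, -0.0521, -0.0056]
[0.1712, -0.0685, -0.0056]
[0.164, -0.0844, -0.0056]
[0.1553, -0.0994, -0.0056]
```

Call:
servo_tool(
  motion=[
    {"travel": [0.102, 0.079, -0.004], "rot": [0, 0, 0.0105], "hand": 1},
    {"travel": [0.107, 0.072, -0.004], "rot": [0, 0, 0.0105], "hand": 1},
    {"travel": [0.112, 0.065, -0.004], "rot": [0, 0, 0.0105], "hand": 1},
    {"travel": [0.116, 0.057, -0.004], "rot": [0, 0, 0.0105], "hand": 1},
    {"travel": [0.119, 0.05, -0.004], "rot": [0, 0, 0.0105], "hand": 1},
    {"travel": [0.122, 0.042, -0.004], "rot": [0, 0, 0.0105], "hand": 1},
    {"travel": [0.125, 0.033, -0.004], "rot": [0, 0, 0.0105], "hand": 1},
    {"travel": [0.127, 0.025, -0.004], "rot": [0, 0, 0.0105], "hand": 1},
    {"travel": [0.128, 0.017, -0.004], "rot": [0, 0, 0.0105], "hand": 1},
    {"travel": [0.129, 0.008, -0.004], "rot": [0, 0, 0.0105], "hand": 1},
  ],
)

```text
clock: 0.93
position: [397.3, 299.0, 241.1]
ee_rot: [0.866, -0.5, -0.0, 0.0]
contact_force: [0.3, 0.6, -0.3]
gripper_width: 84.9
grasp_force: 0.0
```

Call:
servo_tool(
  motion=[
    {"travel": [0.129, 0, -0.004], "rot": [0, 0, 0.0105], "hand": 1},
    {"travel": [0.129, -0.009, -0.004], "rot": [0, 0, 0.0105], "hand": 1},
    {"travel": [0.128, -0.017, -0.004], "rot": [0, 0, 0.0105], "hand": 1},
    {"travel": [0.126, -0.026, -0.004], "rot": [0, 0, 0.0105], "hand": 1},
    {"travel": [0.124, -0.034, -0.004], "rot": [0, 0, 0.0105], "hand": 1},
    {"travel": [0.122, -0.042, -0.004], "rot": [0, 0, 0.0105], "hand": 1},
    {"travel": [0.119, -0.05, -0.004], "rot": [0, 0, 0.0105], "hand": 1},
    {"travel": [0.115, -0.057, -0.004], "rot": [0, 0, 0.0105], "hand": 1},
    {"travel": [0, 0, 0], "rot": [0, 0, 0.0105], "hand": 1},
    {"travel": [0, 0, 0], "rot": [0, 0, 0.0105], "hand": 1},
  ],
)

```text
clock: 1.77
position: [527.5, 76.3, 248.5]
ee_rot: [-0.656, 0.755, 0.0, -0.001]
contact_force: [0.3, 0.4, -0.3]
gripper_width: 85.4
grasp_force: 0.0
```

```bash
cat > w.py <<'E'
from h import *
s=sensors.read_state();print(s["clock"],s["position"],Rn.from_quat(s["ee_rot"]).as_matrix().round(3).tolist(),s["joints"].round(2))
im,P=cloud("wrist");save("wrist1.png",im);np.savez("wrist1",im=im,P=P)
Q=press(P);Z=P[...,2];r=np.hypot(Q[...,0],Q[...,1])
def show(n,m):
    p=P[m][:,:2].astype(np.float32);print(n,m.sum(),cv2.minAreaRect(p) if len(p)>3 else 0,np.median(Z[m]).round(1),p.mean(0))
show("weight",(r<60)&(Z>95)&(Z<110));show("post",(r<40)&(Z>114)&(Z<130))
show("flap",(abs(Q[...,0])<125)&(abs(Q[...,1])<160)&(Z>64)&(Z<76)&(im[...,0]>im[...,2]+40.))
show("bar",(abs(Q[...,0]+140)<9)&(abs(Q[...,1])<45)&(Z>50)&(Z<85))
plan([588,20,130],down(),8,1)
E
python3 w.py
```

```text
1.7667 [527.52094229  76.32191197 248.53316224] [[-0.139, -0.99, -0.001], [-0.99, 0.139, -0.0], [0.001, 0.001, -1.0]] [ 0.45  0.22 -0.19 -0.   -1.17 -0.59]
weight 3254 ((591.7001342773438, 20.813846588134766), (56.86045455932617, 56.72016906738281), 81.09652709960938) 103.8 [591.0397    19.655846]
post 124 ((591.499755859375, 20.555423736572266), (9.028496742248535, 8.735613822937012), 80.90156555175781) 120.5 [590.97034   20.317314]
flap 46065 ((593.3016967773438, 32.62260437011719), (235.64476013183594, 200.7584991455078), 82.51776123046875) 69.9 [591.2027    20.217495]
bar 1001 ((452.6589660644531, 38.48740005493164), (89.5155258178711, 11.172279357910156), 82.32756042480469) 67.3 [453.20016  36.59546]
rows 8 deg/row 0.04569337056162539 mm/row 18.115841758488678 rot [ 3.0e-05 -1.0e-05 -1.2e-04]
[0.0239, -0.0342, 0.0593]
[0.024, -0.0341, 0.0593]
[0.024, -0.0341, 0.0593]
[0.024, -0.0341, 0.0593]
[0.0241, -0.0341, 0.0593]
[0.0241, -0.034, 0.0593]
[0.0241, -0.034, 0.0593]
[0.0241, -0.034, 0.0593]
```

View pics/wrist1.png

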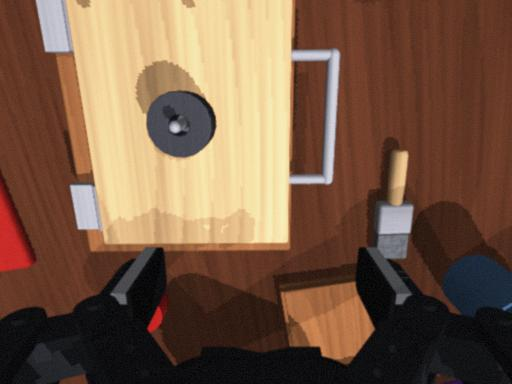

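The wrist view shows the weight at (180,124) and the bar at (333,115). Both agree with the top view to about 3 mm. I'll go over the weight and descend.

Call:
servo_tool(
  motion=[
    {"travel": [0.031, -0.047, 0.066], "rot": [0, 0, 0], "hand": 1},
    {"travel": [0.031, -0.047, 0.066], "rot": [0, 0, 0], "hand": 1},
    {"travel": [0.031, -0.047, 0.066], "rot": [0, 0, 0], "hand": 1},
    {"travel": [0.031, -0.047, 0.066], "rot": [0, 0, 0], "hand": 1},
    {"travel": [0.031, -0.047, 0.066], "rot": [0, 0, 0], "hand": 1},
    {"travel": [0.031, -0.047, 0.066], "rot": [0, 0, 0], "hand": 1},
    {"travel": [0, 0, 0], "rot": [0, 0, 0], "hand": 1},
    {"travel": [0, 0, 0], "rot": [0, 0, 0], "hand": 1},
  ],
)

```text
clock: 2.48
position: [590.3, 22.5, 149.0]
ee_rot: [-0.659, 0.752, 0.001, -0.001]
contact_force: [0.2, -0.1, 1.3]
gripper_width: 85.5
grasp_force: 0.0
```

```bash
sed -i 's/^YAW=.*/YAW=-0.133; PO=np.array([591.,20.5,0])/' h.py; sed -i 's/588,20,130/591,20.5,74/' w.py; python3 w.py
```

```text
2.4833 [590.29001143  22.46796102 148.97619573] [[-0.132, -0.991, -0.003], [-0.991, 0.132, -0.001], [0.001, 0.003, -1.0]] [ 0.31  0.4  -0.19 -0.   -0.98 -0.44]
weight 5996 ((592.116455078125, 20.341922760009766), (57.484886169433594, 57.054866790771484), 15.643407821655273) 103.9 [591.8177    18.306017]
post 256 ((592.1126708984375, 19.79660415649414), (9.413446426391602, 9.267982482910156), 83.45594787597656) 120.2 [591.9362    19.098345]
flap 85516 ((591.9052734375, 22.710845947265625), (255.79473876953125, 200.77427673339844), 82.4990005493164) 70.0 [588.3312     -4.4505587]
bar 2225 ((454.1494140625, 38.79710006713867), (89.86526489257812, 12.28109073638916), 82.37141418457031) 66.9 [455.38583   36.134823]
rows 8 deg/row 0.01146108685012039 mm/row 9.536115651427936 rot [ 1.e-05 -1.e-05  3.e-05]
[0.0012, -0.0003, 0.0381]
[0.0012, -0.0003, 0.0381]
[0.0012, -0.0003, 0.0381]
[0.0012, -0.0003, 0.0381]
[0.0012, -0.0003, 0.0381]
[0.0012, -0.0003, 0.0381]
[0.0012, -0.0003, 0.0381]
[0.0012, -0.0003, 0.0381]
```

Call:
servo_tool(
  motion=[
    {"travel": [0.001, -0.001, 0.038], "rot": [0, 0, 0], "hand": 1},
    {"travel": [0.001, -0.001, 0.038], "rot": [0, 0, 0], "hand": 1},
    {"travel": [0.001, -0.001, 0.038], "rot": [0, 0, 0], "hand": 1},
    {"travel": [0.001, -0.001, 0.038], "rot": [0, 0, 0], "hand": 1},
    {"travel": [0.001, -0.001, 0.038], "rot": [0, 0, 0], "hand": 1},
    {"travel": [0.001, -0.001, 0.038], "rot": [0, 0, 0], "hand": 1},
    {"travel": [0.001, 0, 0.038], "rot": [0, 0, 0], "hand": 1},
    {"travel": [0, 0, 0.036], "rot": [0, 0, 0], "hand": 1},
    {"travel": [0, 0, 0], "rot": [0, 0, 0], "hand": 1},
    {"travel": [0, 0, 0], "rot": [0, 0, 0], "hand": 1},
  ],
)

```text
clock: 3.37
position: [591.9, 20.7, 74.1]
ee_rot: [-0.659, 0.752, 0.0, -0.001]
contact_force: [-0.6, -0.2, 0.1]
gripper_width: 85.4
grasp_force: 0.0
```

Call:
servo_tool(
  motion=[
    {"travel": [0, 0, 0], "rot": [0, 0, 0], "hand": 0.5},
    {"travel": [0, 0, 0], "rot": [0, 0, 0], "hand": 0.3},
    {"travel": [0, 0, 0], "rot": [0, 0, 0], "hand": 0.2},
    {"travel": [0, 0, 0], "rot": [0, 0, 0], "hand": 0},
    {"travel": [0, 0, 0], "rot": [0, 0, 0], "hand": 0},
    {"travel": [0, 0, 0], "rot": [0, 0, 0], "hand": 0},
    {"travel": [0, 0, 0], "rot": [0, 0, 0], "hand": 0},
    {"travel": [0, 0, 0], "rot": [0, 0, 0], "hand": 0},
    {"travel": [0, 0, 0], "rot": [0, 0, 0], "hand": 0},
    {"travel": [0, 0, 0], "rot": [0, 0, 0], "hand": 0},
  ],
)

```text
clock: 4.2
position: [592.5, 21.0, 75.8]
ee_rot: [-0.659, 0.752, -0.0, 0.001]
contact_force: [-1.6, 1.0, 6.5]
gripper_width: 55.4
grasp_force: 66.3
```

Call:
servo_tool(
  motion=[
    {"travel": [0, 0, -0.02], "rot": [0, 0, 0], "hand": 0},
    {"travel": [0, 0, -0.04], "rot": [0, 0, 0], "hand": 0},
    {"travel": [0, 0, -0.05], "rot": [0, 0, 0], "hand": 0},
    {"travel": [0, 0, -0.05], "rot": [0, 0, 0], "hand": 0},
    {"travel": [0, 0, -0.05], "rot": [0, 0, 0], "hand": 0},
    {"travel": [0, 0, -0.05], "rot": [0, 0, 0], "hand": 0},
    {"travel": [0, 0, -0.04], "rot": [0, 0, 0], "hand": 0},
    {"travel": [0, 0, -0.02], "rot": [0, 0, 0], "hand": 0},
    {"travel": [0, 0, 0], "rot": [0, 0, 0], "hand": 0},
    {"travel": [0, 0, 0], "rot": [0, 0, 0], "hand": 0},
  ],
)

```text
clock: 5.03
position: [591.7, 20.8, 154.4]
ee_rot: [-0.659, 0.752, 0.0, -0.0]
contact_force: [-0.4, 0.5, -5.0]
gripper_width: 55.9
grasp_force: 65.3
```

```bash
cat > t.py <<'E'
from h import *
s=sensors.read_state();print(s["clock"],s["position"],s["contact_force"])
for n in("top","side"):
    im,P=cloud(n);np.savez(n+"2",im=im,P=P)
    m=(np.hypot(P[...,0]-446,P[...,1]-328)<130)
    f=m&(abs(P[...,2]-5)<2.5)&(im[...,0]>im[...,2]+35.)&(im[...,0]>110);p=P[f][:,:2].astype(np.float32)
    print(n,len(p),cv2.minAreaRect(p),p.mean(0))
    q=press(P)[m&(P[...,2]>13)&(P[...,2]<21)&(im[...,0]>im[...,2]+30.)]; print(len(q))
D=np.load("side2.npz");save("side2.png",cv2.resize(D["im"][120:290,130:370],None,fx=3,fy=3))
plan([446,328,160],down(),20,0)
E
python3 t.py
```

```text
5.0333 [591.70608995  20.82450521 154.35648874] [-0.36127905  0.52892355 -5.00182812]
top 823 ((430.0725402832031, 344.34429931640625), (194.278564453125, 214.57923889160156), 23.55286979675293) [441.61334 337.2953 ]
167
side 990 ((455.41705322265625, 332.027099609375), (144.03955078125, 150.26898193359375), 3.1864123344421387) [449.2034  326.01755]
350
rows 20 deg/row 0.006646898483583733 mm/row 17.000053365159463 rot [ 2.e-05 -0.e+00  0.e+00]
[-0.0571, 0.037, -0.0012]
[-0.0571, 0.037, -0.0012]
[-0.0571, 0.037, -0.0012]
[-0.0571, 0.037, -0.0012]
[-0.0571, 0.037, -0.0012]
[-0.0571, 0.037, -0.0012]
[-0.0571, 0.037, -0.0012]
[-0.0571, 0.037, -0.0012]
[-0.0571, 0.037, -0.0012]
[-0.0571, 0.037, -0.0012]
[-0.0571, 0.037, -0.0012]
[-0.0571, 0.037, -0.0012]
[-0.0571, 0.037, -0.0012]
[-0.0571, 0.037, -0.0012]
[-0.0571, 0.037, -0.0012]
[-0.0571, 0.037, -0.0012]
[-0.0571, 0.037, -0.0013]
[-0.0571, 0.037, -0.0013]
[-0.0571, 0.037, -0.0013]
[-0.0571, 0.037, -0.0013]
```

View pics/side2.png

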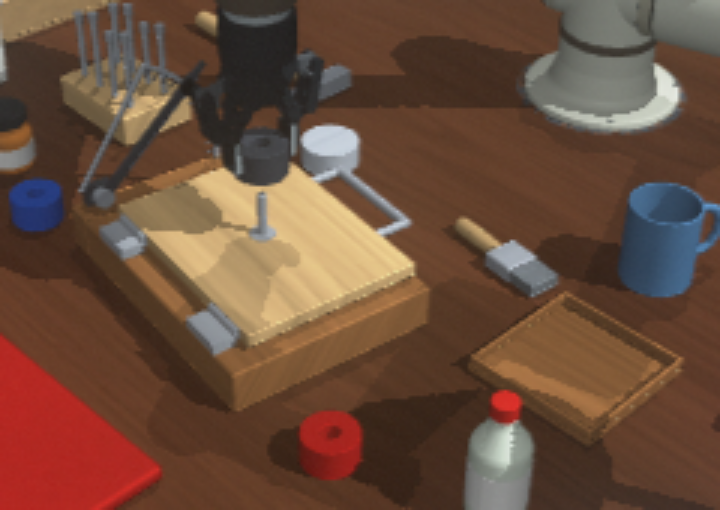

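The weight hangs level and clear of the post, and the flap is shut. Carrying it to the tray.

Call:
servo_tool(
  motion=[
    {"travel": [-0.03, 0.019, 0], "rot": [0, 0, 0], "hand": 0},
    {"travel": [-0.06, 0.039, 0], "rot": [0, 0, 0], "hand": 0},
    {"travel": [-0.07, 0.045, 0], "rot": [0, 0, 0], "hand": 0},
    {"travel": [-0.08, 0.052, 0], "rot": [0, 0, 0], "hand": 0},
    {"travel": [-0.08, 0.052, 0], "rot": [0, 0, 0], "hand": 0},
    {"travel": [-0.08, 0.052, 0], "rot": [0, 0, 0], "hand": 0},
    {"travel": [-0.08, 0.052, 0], "rot": [0, 0, 0], "hand": 0},
    {"travel": [-0.08, 0.052, 0], "rot": [0, 0, 0], "hand": 0},
    {"travel": [-0.08, 0.052, 0], "rot": [0, 0, 0], "hand": 0},
    {"travel": [-0.08, 0.052, 0], "rot": [0, 0, 0], "hand": 0},
  ],
)

```text
clock: 5.97
position: [498.9, 215.9, 154.3]
ee_rot: [-0.659, 0.752, 0.0, -0.001]
contact_force: [0.4, 0.4, -4.6]
gripper_width: 55.6
grasp_force: 65.2
```

Call:
servo_tool(
  motion=[
    {"travel": [-0.08, 0.052, 0], "rot": [0, 0, 0], "hand": 0},
    {"travel": [-0.08, 0.052, 0], "rot": [0, 0, 0], "hand": 0},
    {"travel": [-0.08, 0.052, 0], "rot": [0, 0, 0], "hand": 0},
    {"travel": [-0.08, 0.052, 0], "rot": [0, 0, 0], "hand": 0},
    {"travel": [-0.06, 0.039, 0], "rot": [0, 0, 0], "hand": 0},
    {"travel": [-0.042, 0.027, 0], "rot": [0, 0, 0], "hand": 0},
    {"travel": [0, 0, 0], "rot": [0, 0, 0], "hand": 0},
    {"travel": [0, 0, 0], "rot": [0, 0, 0], "hand": 0},
  ],
)

```text
clock: 6.63
position: [445.6, 328.6, 154.4]
ee_rot: [-0.659, 0.752, -0.0, -0.001]
contact_force: [-0.2, 0.0, -5.6]
gripper_width: 55.4
grasp_force: 65.2
```

```bash
cat > t2.py <<'E'
from h import *
s=sensors.read_state();print(s["clock"],s["position"],s["contact_force"])
for n in("wrist","top"):
    im,P=cloud(n)
    m=(np.hypot(P[...,0]-446,P[...,1]-328)<125)
    f=m&(P[...,2]>14)&(P[...,2]<22);p=P[f][:,:2].astype(np.float32)
    print(n,len(p),cv2.minAreaRect(p),[np.percentile(p[:,k],[1,99]) for k in(0,1)])
    if n=="wrist": save("wrist2.png",im)
E
python3 t2.py
```

```text
6.6333 [445.64328963 328.57678805 154.4180124 ] [-1.98488737e-01  1.29797649e-03 -5.59718085e+00]
wrist 3404 ((449.8031921386719, 305.47314453125), (188.65011596679688, 157.71890258789062), 87.84117126464844) [array([374.13779846, 525.90464172]), array([216.60584106, 396.84347748])]
top 119 ((447.695556640625, 310.6573181152344), (148.26300048828125, 184.7740020751953), 1.7507466077804565) [array([371.29722839, 523.14861938]), array([220.03756409, 401.43926453])]
```

View pics/wrist2.png

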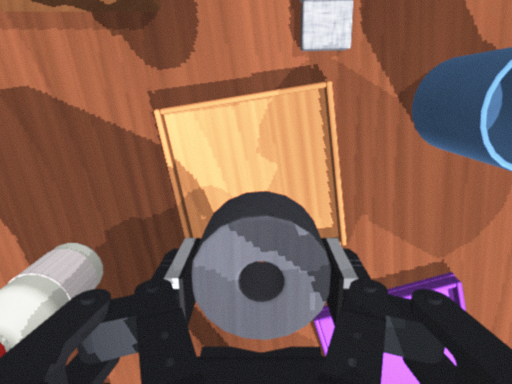

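The weight hangs over the tray, whose near corner lines up as measured; the tray centre is about (448,325). Descending.

Call:
servo_tool(
  motion=[
    {"travel": [0.01, -0.01, 0.04], "rot": [0, 0, 0], "hand": 0},
    {"travel": [0, 0, 0.07], "rot": [0, 0, 0], "hand": 0},
    {"travel": [0, 0, 0.09], "rot": [0, 0, 0], "hand": 0},
    {"travel": [0, 0, 0.09], "rot": [0, 0, 0], "hand": 0},
    {"travel": [0, 0, 0.09], "rot": [0, 0, 0], "hand": 0},
    {"travel": [0, 0, 0.07], "rot": [0, 0, 0], "hand": 0},
    {"travel": [0, 0, 0.05], "rot": [0, 0, 0], "hand": 0},
    {"travel": [0, 0, 0.03], "rot": [0, 0, 0], "hand": 0},
    {"travel": [0, 0, 0.012], "rot": [0, 0, 0], "hand": 0},
    {"travel": [0, 0, 0], "rot": [0, 0, 0], "hand": 0},
  ],
)

```text
clock: 7.57
position: [448.6, 324.8, 18.6]
ee_rot: [-0.658, 0.753, -0.0, -0.001]
contact_force: [0.3, 0.5, -4.3]
gripper_width: 55.5
grasp_force: 65.1
```

Call:
servo_tool(
  motion=[
    {"travel": [0, 0, 0.008], "rot": [0, 0, 0], "hand": 0},
    {"travel": [0, 0, 0.008], "rot": [0, 0, 0], "hand": 0},
    {"travel": [0, 0, 0], "rot": [0, 0, 0], "hand": 0},
    {"travel": [0, 0, 0], "rot": [0, 0, 0], "hand": 0},
  ],
)

```text
clock: 7.9
position: [448.6, 325.7, 15.8]
ee_rot: [-0.659, 0.752, 0.0, 0.001]
contact_force: [-0.3, 0.8, -5.2]
gripper_width: 55.3
grasp_force: 65.1
```

Call:
servo_tool(
  motion=[
    {"travel": [0, 0, 0.005], "rot": [0, 0, 0], "hand": 0},
    {"travel": [0, 0, 0.005], "rot": [0, 0, 0], "hand": 0},
    {"travel": [0, 0, 0.005], "rot": [0, 0, 0], "hand": 0},
    {"travel": [0, 0, 0], "rot": [0, 0, 0], "hand": 0},
  ],
)

```text
clock: 8.23
position: [448.2, 325.4, 11.3]
ee_rot: [-0.659, 0.752, -0.0, -0.0]
contact_force: [0.3, -0.1, -5.6]
gripper_width: 55.5
grasp_force: 65.1
```

Call:
servo_tool(
  motion=[
    {"travel": [0, 0, 0.005], "rot": [0, 0, 0], "hand": 0},
    {"travel": [0, 0, 0.003], "rot": [0, 0, 0], "hand": 0},
    {"travel": [0, 0, 0], "rot": [0, 0, 0], "hand": 0},
  ],
)

```text
clock: 8.48
position: [448.4, 325.5, 10.8]
ee_rot: [-0.659, 0.752, -0.0, 0.0]
contact_force: [-2.2, -0.7, 4.3]
gripper_width: 55.1
grasp_force: 66.2
```

It touches down, with force changing from -5.6 to +4.3 N. Releasing.

Call:
servo_tool(
  motion=[
    {"travel": [0, 0, 0], "rot": [0, 0, 0], "hand": 0.7},
    {"travel": [0, 0, 0], "rot": [0, 0, 0], "hand": 0.8},
    {"travel": [0, 0, 0], "rot": [0, 0, 0], "hand": 0.88},
    {"travel": [0, 0, 0], "rot": [0, 0, 0], "hand": 0.88},
    {"travel": [0, 0, 0], "rot": [0, 0, 0], "hand": 0.88},
    {"travel": [0, 0, 0], "rot": [0, 0, 0], "hand": 0.88},
    {"travel": [0, 0, -0.02], "rot": [0, 0, 0], "hand": 0.88},
    {"travel": [0, 0, -0.04], "rot": [0, 0, 0], "hand": 0.88},
    {"travel": [0, 0, -0.07], "rot": [0, 0, 0], "hand": 0.88},
    {"travel": [0, 0, -0.1], "rot": [0, 0, 0], "hand": 0.88},
  ],
)

```text
clock: 9.32
position: [447.6, 324.5, 66.8]
ee_rot: [-0.659, 0.752, -0.0, -0.002]
contact_force: [0.6, 1.6, 0.6]
gripper_width: 74.9
grasp_force: 0.0
```

Call:
servo_tool(
  motion=[
    {"travel": [0, 0, -0.12], "rot": [0, 0, 0], "hand": 0.88},
    {"travel": [0, 0, -0.12], "rot": [0, 0, 0], "hand": 0.7},
    {"travel": [0, 0, -0.1], "rot": [0, 0, 0], "hand": 0.5},
    {"travel": [0, 0, -0.05], "rot": [0, 0, 0], "hand": 0.4},
    {"travel": [0, 0, 0], "rot": [0, 0, 0], "hand": 0.4},
    {"travel": [0, 0, 0], "rot": [0, 0, 0], "hand": 0.4},
  ],
)

```text
clock: 9.82
position: [448.4, 325.7, 165.9]
ee_rot: [-0.659, 0.752, 0.0, 0.001]
contact_force: [-0.6, -0.2, 0.3]
gripper_width: 33.9
grasp_force: 0.0
```

```bash
cat > t3.py <<'E'
from h import *
s=sensors.read_state();print(s["clock"],s["position"],s["gripper_width"])
im,P=cloud("wrist");Z=P[...,2];m=np.hypot(P[...,0]-447,P[...,1]-326)<125
for a,b in((33,45),(14,22)):
    p=P[m&(Z>a)&(Z<b)][:,:2].astype(np.float32);print(len(p),cv2.minAreaRect(p),np.median(Z[m&(Z>a)&(Z<b)]))
g=m&(Z>33)&(Z<45);A=np.c_[P[g][:,:2],np.ones(g.sum())];print("top plane",np.linalg.lstsq(A,Z[g],rcond=None)[0])
save("wrist3.png",im)
b=PO+Rn.from_euler("z",YAW).apply([-140,0,0]);print("bar",b);plan([b[0],b[1],170],down(),15,.4)
E
python3 t3.py
```

```text
9.8167 [448.44062248 325.69432165 165.90138453] 33.92774472722764
3095 ((448.30645751953125, 324.98431396484375), (57.24887466430664, 56.79587936401367), 81.70115661621094) 38.907274644767924
3915 ((445.8565368652344, 308.654296875), (161.20413208007812, 192.6347198486328), 1.1826955080032349) 17.559841112290627
top plane [-7.02182010e-04  5.54330895e-03  3.73332071e+01]
bar [452.23640582  39.06515367   0.        ]
rows 15 deg/row 0.0019006961443608866 mm/row 19.07854633999017 rot [0. 0. 0.]
[0.0755, -0.0112, -0.0015]
[0.0755, -0.0112, -0.0015]
[0.0755, -0.0112, -0.0015]
[0.0755, -0.0112, -0.0015]
[0.0755, -0.0112, -0.0015]
[0.0755, -0.0112, -0.0015]
[0.0755, -0.0112, -0.0014]
[0.0755, -0.0112, -0.0014]
[0.0755, -0.0112, -0.0014]
[0.0755, -0.0112, -0.0014]
[0.0755, -0.0112, -0.0014]
[0.0755, -0.0112, -0.0014]
[0.0755, -0.0112, -0.0014]
[0.0755, -0.0112, -0.0014]
[0.0755, -0.0112, -0.0014]
```

View pics/wrist3.png

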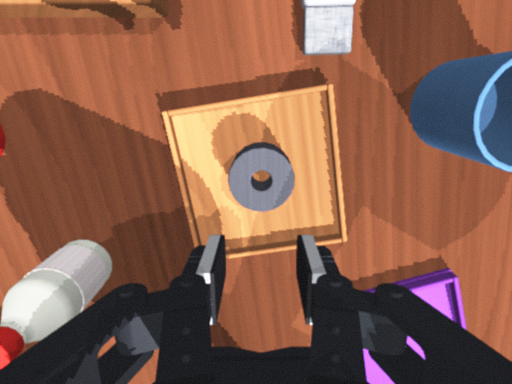

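The weight sits centred and flat in the tray (top at 39 mm, centre (448,325)). Now to the bar.

Call:
servo_tool(
  motion=[
    {"travel": [0.05, -0.008, 0], "rot": [0, 0, 0], "hand": 0.34},
    {"travel": [0.1, -0.016, 0], "rot": [0, 0, 0], "hand": 0.34},
    {"travel": [0.13, -0.02, 0], "rot": [0, 0, 0], "hand": 0.34},
    {"travel": [0.14, -0.021, 0], "rot": [0, 0, 0], "hand": 0.34},
    {"travel": [0.14, -0.021, 0], "rot": [0, 0, 0], "hand": 0.34},
    {"travel": [0.14, -0.021, 0], "rot": [0, 0, 0], "hand": 0.34},
    {"travel": [0.14, -0.021, 0], "rot": [0, 0, 0], "hand": 0.34},
    {"travel": [0.13, -0.02, 0], "rot": [0, 0, 0], "hand": 0.34},
    {"travel": [0.1, -0.016, 0], "rot": [0, 0, 0], "hand": 0.34},
    {"travel": [0.063, -0.009, 0], "rot": [0, 0, 0], "hand": 0.34},
  ],
)

```text
clock: 10.7
position: [452.1, 35.8, 163.3]
ee_rot: [-0.658, 0.753, 0.001, -0.002]
contact_force: [0.3, -0.3, -0.2]
gripper_width: 29.3
grasp_force: 0.0
```

Call:
servo_tool(
  motion=[
    {"travel": [0, 0, 0.05], "rot": [0, 0, 0], "hand": 0.34},
    {"travel": [0, 0, 0.05], "rot": [0, 0, 0], "hand": 0.34},
    {"travel": [0, 0, 0.05], "rot": [0, 0, 0], "hand": 0.34},
    {"travel": [0, 0, 0.05], "rot": [0, 0, 0], "hand": 0.34},
    {"travel": [0, 0, 0.03], "rot": [0, 0, 0], "hand": 0.34},
    {"travel": [0, 0, 0], "rot": [0, 0, 0], "hand": 0.34},
    {"travel": [0, 0, 0], "rot": [0, 0, 0], "hand": 0.34},
  ],
)

```text
clock: 11.28
position: [453.3, 38.5, 106.5]
ee_rot: [-0.659, 0.752, 0.0, -0.001]
contact_force: [-0.7, -0.2, -0.0]
gripper_width: 29.0
grasp_force: 0.0
```

```bash
cat > t4.py <<'E'
from h import *
s=sensors.read_state();print(s["clock"],s["position"],s["gripper_width"],s["joints"].round(2))
im,P=cloud("wrist");Q=press(P);Z=P[...,2]
m=(abs(Q[...,0]+140)<11)&(abs(Q[...,1])<52)&(Z>50)&(Z<78)&(im[...,2]+20.>im[...,0]);p=P[m];o=(s["position"]-PO)@Rn.from_euler("z",YAW).as_matrix()
print("bar",m.sum(),cv2.minAreaRect(p[:,:2].astype(np.float32)),np.percentile(Q[m][:,0],[2,50,98]),np.percentile(Q[m][:,1],[2,98]),"top z",np.percentile(p[:,2],95),"tcp press",o)
save("wrist4.png",im)
E
python3 t4.py
```

```text
11.2833 [453.28544054  38.51355826 106.47893023] 28.965496036718186 [ 0.44  0.24 -0.57  0.   -0.76 -0.58]
bar 3086 ((453.1741943359375, 38.913818359375), (103.91606140136719, 11.74839973449707), 82.47286987304688) [-144.64101085 -138.98172252 -133.41235945] [-50.3327632   49.22049469] top z 68.5522759283202 tcp press [-138.88708371   -0.40761337  106.47893023]
```

View pics/wrist4.png

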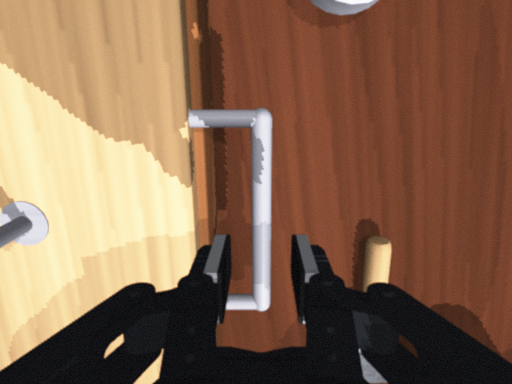

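The bar (262,210) runs centrally between the fingers. Descend and grip.

Call:
servo_tool(
  motion=[
    {"travel": [0, 0, 0.03], "rot": [0, 0, 0], "hand": 0.34},
    {"travel": [0, 0, 0.05], "rot": [0, 0, 0], "hand": 0.34},
    {"travel": [0, 0, 0.05], "rot": [0, 0, 0], "hand": 0.34},
    {"travel": [0, 0, 0.05], "rot": [0, 0, 0], "hand": 0.34},
    {"travel": [0, 0, 0.03], "rot": [0, 0, 0], "hand": 0.34},
    {"travel": [0, 0, 0.016], "rot": [0, 0, 0], "hand": 0.34},
    {"travel": [0, 0, 0], "rot": [0, 0, 0], "hand": 0.34},
    {"travel": [0, 0, 0], "rot": [0, 0, 0], "hand": 0.34},
  ],
)

```text
clock: 12.0
position: [454.2, 39.2, 50.8]
ee_rot: [-0.659, 0.752, -0.0, 0.0]
contact_force: [0.3, 0.0, -0.4]
gripper_width: 28.9
grasp_force: 0.0
```

Call:
servo_tool(
  motion=[
    {"travel": [0, 0, 0], "rot": [0, 0, 0], "hand": 0.2},
    {"travel": [0, 0, 0], "rot": [0, 0, 0], "hand": 0},
    {"travel": [0, 0, 0], "rot": [0, 0, 0], "hand": 0},
    {"travel": [0, 0, 0], "rot": [0, 0, 0], "hand": 0},
    {"travel": [0, 0, 0], "rot": [0, 0, 0], "hand": 0},
    {"travel": [0, 0, 0], "rot": [0, 0, 0], "hand": 0},
  ],
)

```text
clock: 12.5
position: [453.2, 39.2, 51.2]
ee_rot: [-0.659, 0.752, 0.0, -0.0]
contact_force: [-4.7, 1.6, 7.2]
gripper_width: 9.3
grasp_force: 58.7
```

```bash
cat > arc.py <<'E'
from h import *
s=sensors.read_state();print(s["clock"],s["position"],s["contact_force"],s["gripper_width"],s["joints"].round(2))
p=np.array(s["position"]);R0=Rn.from_quat(s["ee_rot"]).as_matrix()
X=Rn.from_euler("z",YAW).as_matrix()
hinge=PO+X@[100,0,62]; bar=lambda th:hinge+X@[-240*np.cos(th),0,240*np.sin(th)]
loc=R0.T@(bar(0)-p);print("bar in tool",loc)
def pose(th,k=.5):
    R=Rn.from_rotvec(k*th*X[:,1]).as_matrix()@R0; return bar(th)-R@loc,R
if __name__=="__main__":
    N=30;T=.76
    t=T*(1-np.cos(np.pi*np.arange(N+1)/N))/2
    for a,b in zip(t,t[1:]):
        (pa,Ra),(pb,Rb)=pose(a),pose(b)
        print((Ra.T@(pb-pa)/250).round(4).tolist(),(Rn.from_matrix(Ra.T@Rb).as_rotvec()/2/np.pi).round(4).tolist())
    print(pose(T)[0])
E
python3 arc.py
```

```text
12.5 [453.24929171  39.15626817  51.21582671] [-4.66872675  1.6115731   7.15247961] 9.307068376928154 [ 0.44  0.33 -0.63 -0.   -0.61 -0.58]
bar in tool [  0.2230741    0.99881295 -10.7835636 ]
[-0.0, 0.0, -0.002] [-0.0002, -0.0, 0.0]
[-0.0, 0.0001, -0.006] [-0.0005, -0.0, 0.0]
[-0.0, 0.0001, -0.0099] [-0.0008, -0.0, 0.0]
[-0.0, 0.0001, -0.0137] [-0.0011, -0.0, 0.0]
[-0.0, -0.0, -0.0173] [-0.0014, -0.0, 0.0]
[-0.0, -0.0003, -0.0207] [-0.0017, -0.0, 0.0]
[-0.0, -0.0006, -0.024] [-0.002, -0.0, 0.0]
[-0.0, -0.0011, -0.0269] [-0.0022, -0.0, 0.0]
[-0.0, -0.0016, -0.0295] [-0.0025, -0.0, 0.0]
[-0.0, -0.0023, -0.0318] [-0.0027, -0.0, 0.0]
[-0.0, -0.003, -0.0337] [-0.0028, -0.0, 0.0]
[-0.0, -0.0038, -0.0353] [-0.003, -0.0, 0.0]
[-0.0, -0.0047, -0.0364] [-0.0031, -0.0, 0.0]
[-0.0, -0.0055, -0.0371] [-0.0031, -0.0, 0.0]
[-0.0, -0.0063, -0.0374] [-0.0032, -0.0, 0.0]
[-0.0, -0.0071, -0.0372] [-0.0032, -0.0, 0.0]
[0.0, -0.0077, -0.0367] [-0.0031, -0.0, 0.0]
[0.0, -0.0082, -0.0357] [-0.0031, -0.0, 0.0]
[0.0, -0.0086, -0.0343] [-0.003, -0.0, 0.0]
[0.0, -0.0088, -0.0326] [-0.0028, -0.0, 0.0]
[0.0, -0.0088, -0.0305] [-0.0027, -0.0, 0.0]
[0.0, -0.0086, -0.0281] [-0.0025, -0.0, 0.0]
[0.0, -0.0082, -0.0255] [-0.0022, -0.0, 0.0]
[0.0, -0.0075, -0.0226] [-0.002, -0.0, 0.0]
[0.0, -0.0067, -0.0195] [-0.0017, -0.0, 0.0]
[0.0, -0.0058, -0.0162] [-0.0014, -0.0, 0.0]
[0.0, -0.0046, -0.0127] [-0.0011, -0.0, 0.0]
[0.0, -0.0034, -0.0092] [-0.0008, -0.0, 0.0]
[0.0, -0.0021, -0.0055] [-0.0005, -0.0, 0.0]
[0.0, -0.0007, -0.0019] [-0.0002, -0.0, 0.0]
[514.67055071  30.93873015 216.958366  ]
```

Call:
servo_tool(
  motion=[
    {"travel": [0, 0, -0.005], "rot": [-0.0003, 0, 0], "hand": 0},
    {"travel": [0, 0, -0.01], "rot": [-0.0008, 0, 0], "hand": 0},
    {"travel": [0, 0, -0.015], "rot": [-0.0012, 0, 0], "hand": 0},
    {"travel": [0, 0, -0.02], "rot": [-0.0016, 0, 0], "hand": 0},
    {"travel": [0, 0, -0.02], "rot": [-0.0016, 0, 0], "hand": 0},
    {"travel": [0, -0.001, -0.025], "rot": [-0.002, 0, 0], "hand": 0},
    {"travel": [0, -0.001, -0.03], "rot": [-0.0025, 0, 0], "hand": 0},
    {"travel": [0, -0.001, -0.03], "rot": [-0.0025, 0, 0], "hand": 0},
    {"travel": [0, -0.002, -0.027], "rot": [-0.0023, 0, 0], "hand": 0},
  ],
)

```text
clock: 13.25
position: [456.2, 38.8, 96.0]
ee_rot: [-0.658, 0.752, 0.036, -0.032]
contact_force: [-0.6, 2.4, -4.2]
gripper_width: 9.8
grasp_force: 58.5
```

```bash
cat > fl.py <<'E'
from h import *
# loc fixed at grasp: bar at ~11 mm behind TCP; estimate flap angle from TCP, from flap depth; plan the rest
import sys
s=sensors.read_state();R=Rn.from_quat(s["ee_rot"]).as_matrix();p=np.array(s["position"]);X=Rn.from_euler("z",YAW).as_matrix()
R0=down();loc=np.array([.2,1.,-10.8]);h=PO+X@[100,0,62]
b=X.T@(p+R@loc-h);th=np.arctan2(b[2],-b[0]);tilt=-Rn.from_matrix(R0.T@R).as_rotvec()[0]
print(s["clock"],"force",s["contact_force"].round(1),s["wrist_torque"].round(2),"w",s["gripper_width"],"radius",np.hypot(b[0],b[2]),"theta",th,"tilt",tilt,s["joints"].round(2))
T=float(sys.argv[1]);n=int(sys.argv[2])
def pose(t,k): Rr=Rn.from_rotvec(k*X[:,1]).as_matrix()@R0; return h+X@[-240*np.cos(t),0,240*np.sin(t)]-Rr@loc,Rr
ts=np.linspace(th,T,n+1);ks=np.linspace(tilt,T/2,n+1);P=[pose(a,k) for a,k in zip(ts,ks)];P[0]=(p,R)
for (pa,Ra),(pb,Rb) in zip(P,P[1:]): print((Ra.T@(pb-pa)/250).round(4).tolist(),(Rn.from_matrix(Ra.T@Rb).as_rotvec()/2/np.pi).round(4).tolist())
for n in("side","top"):
    im,C=cloud(n);Q=press(C)-[100,0,0]
    m=(abs(Q[...,1])<115)&(Q[...,0]<-20)&(Q[...,0]>-200)&(Q[...,2]>72)&(im[...,0]>im[...,2]+40.)&(im.max(-1)>90)
    q=Q[m][:,[0,2]].astype(np.float32);
    if len(q)>50: l=cv2.fitLine(q,cv2.DIST_HUBER,0,.01,.01).ravel();print(n,"flap",len(q),np.arctan(-l[1]/l[0]))
    m=(Q[...,1]<-145)&(Q[...,1]>-180)&(Q[...,2]>82)&(Q[...,0]>-180)&(Q[...,0]<-10)&(im.max(-1)<75);q=Q[m][:,[0,2]].astype(np.float32)
    if len(q)>5: l=cv2.fitLine(q,cv2.DIST_HUBER,0,.01,.01).ravel();print(n,"ptr",len(q),np.arctan(-l[1]/l[0]),"ratio",np.median(np.arctan2(q[:,1]-62,-q[:,0])[q[:,0]<-50]))
    np.savez(n+"3",im=im,P=C)
E
python3 fl.py 0.76 14
```

```text
13.25 force [-0.6  2.4 -4.2] [0.79 0.37 0.03] w 9.800512079356386 radius 240.2126899743353 theta 0.18766014468537448 tilt 0.09595899945556731 [ 0.41  0.3  -0.49 -0.07 -0.86 -0.5 ]
[0.0002, -0.0044, -0.0388] [-0.0032, 0.0, -0.0]
[0.0, -0.0043, -0.0388] [-0.0032, 0.0, 0.0]
[0.0, -0.0051, -0.0387] [-0.0032, -0.0, -0.0]
[0.0, -0.0059, -0.0386] [-0.0032, -0.0, 0.0]
[-0.0, -0.0067, -0.0384] [-0.0032, -0.0, -0.0]
[0.0, -0.0075, -0.0383] [-0.0032, 0.0, 0.0]
[0.0, -0.0083, -0.0381] [-0.0032, -0.0, 0.0]
[-0.0, -0.0091, -0.0379] [-0.0032, 0.0, -0.0]
[0.0, -0.0099, -0.0377] [-0.0032, 0.0, 0.0]
[-0.0, -0.0106, -0.0374] [-0.0032, -0.0, -0.0]
[0.0, -0.0114, -0.0372] [-0.0032, -0.0, 0.0]
[-0.0, -0.0122, -0.0369] [-0.0032, 0.0, -0.0]
[0.0, -0.0129, -0.0367] [-0.0032, 0.0, 0.0]
[-0.0, -0.0137, -0.0364] [-0.0032, -0.0, 0.0]
side flap 2675 0.18688321
side ptr 181 0.7472437 ratio 0.7831674
top flap 2300 0.19081622
top ptr 77 0.7412141 ratio 0.7765124
```

The kinematic and depth flap angles agree (0.188). Lifting on toward about 0.75.

Call:
servo_tool(
  motion=[
    {"travel": [0, -0.003, -0.025], "rot": [-0.002, 0, 0], "hand": 0},
    {"travel": [0, -0.0045, -0.0388], "rot": [-0.0032, 0, 0], "hand": 0},
    {"travel": [0, -0.005, -0.0388], "rot": [-0.0032, 0, 0], "hand": 0},
    {"travel": [0, -0.006, -0.0386], "rot": [-0.0032, 0, 0], "hand": 0},
    {"travel": [0, -0.0065, -0.0384], "rot": [-0.0032, 0, 0], "hand": 0},
    {"travel": [0, -0.0075, -0.0383], "rot": [-0.0032, 0, 0], "hand": 0},
    {"travel": [0, -0.008, -0.0381], "rot": [-0.0032, 0, 0], "hand": 0},
    {"travel": [0, -0.009, -0.038], "rot": [-0.0032, 0, 0], "hand": 0},
    {"travel": [0, -0.008, -0.03], "rot": [-0.0026, 0, 0], "hand": 0},
    {"travel": [0, 0, 0], "rot": [0, 0, 0], "hand": 0},
  ],
)

```text
clock: 14.18
position: [483.0, 35.1, 173.7]
ee_rot: [-0.653, 0.746, 0.101, -0.088]
contact_force: [-7.1, 2.4, 1.7]
gripper_width: 9.2
grasp_force: 58.6
```

```bash
python3 fl.py 0.75 6
```

```text
14.1833 force [-7.1  2.4  1.7] [ 0.94  1.35 -0.24] w 9.153788122525912 radius 240.5224612814391 theta 0.5339728842417634 tilt 0.26798979573786746 [ 0.33  0.34 -0.2  -0.12 -1.28 -0.41]
[-0.0003, -0.0109, -0.0326] [-0.0028, -0.0, -0.0001]
[0.0, -0.0095, -0.0329] [-0.0028, 0.0, 0.0]
[-0.0, -0.0101, -0.0327] [-0.0028, -0.0, -0.0]
[-0.0, -0.0107, -0.0325] [-0.0028, -0.0, 0.0]
[-0.0, -0.0113, -0.0323] [-0.0028, -0.0, 0.0]
[-0.0, -0.0119, -0.0321] [-0.0028, -0.0, -0.0]
side flap 2932 0.52846175
side ptr 166 0.75545216 ratio 0.78722286
top flap 960 0.53987557
top ptr 81 0.73942286 ratio 0.7753043
```

Call:
servo_tool(
  motion=[
    {"travel": [0, -0.009, -0.032], "rot": [-0.0028, 0, 0], "hand": 0},
    {"travel": [0, -0.0095, -0.033], "rot": [-0.0028, 0, 0], "hand": 0},
    {"travel": [0, -0.01, -0.0327], "rot": [-0.0028, 0, 0], "hand": 0},
    {"travel": [0, -0.0107, -0.0325], "rot": [-0.0028, 0, 0], "hand": 0},
    {"travel": [0, -0.011, -0.032], "rot": [-0.0028, 0, 0], "hand": 0},
    {"travel": [0, -0.012, -0.032], "rot": [-0.0028, 0, 0], "hand": 0},
    {"travel": [0, 0, 0], "rot": [0, 0, 0], "hand": 0},
    {"travel": [0, 0, 0], "rot": [0, 0, 0], "hand": 0},
    {"travel": [0, 0, 0], "rot": [0, 0, 0], "hand": 0},
  ],
)

```text
clock: 15.03
position: [511.7, 31.4, 215.1]
ee_rot: [-0.647, 0.739, 0.14, -0.122]
contact_force: [-5.2, 3.2, 2.8]
gripper_width: 9.6
grasp_force: 59.0
```

```bash
python3 fl.py 0.76 1
python3 - <<'E'
from h import *
# pointer from the initial unobstructed views: per-pixel comparison, model projected; fit angle by dark-mask overlap
for n in("side","top"):
    im=np.load(n+".npz")["im"];c=camera_params(n);K,R,t=[np.array(c[k]) for k in("camera_matrix","R","t")]
    X=Rn.from_euler("z",YAW).as_matrix();g=im.max(-1).astype(float)
    def score(th,s):  # mean darkness along arm minus the flanks at +-14 mm
        r=np.linspace(40,140,200)
        v=[]
        for o in(-14,-4,0,4,14):
            q=np.stack([100-r*np.cos(th)+o*np.sin(th)*1,np.full(200,-162.),62+r*np.sin(th)+o*np.cos(th)+s],1)
            pc=(PO+q@X.T)@R.T+t;uv=pc@K.T;uv=(uv[:,:2]/uv[:,2:]).astype(np.float32)
            v.append(cv2.remap(g.astype(np.float32),uv[:,0],uv[:,1],1).mean())
        return v[0]+v[4]-(v[1]+v[2]+v[3])*2/3
    for s in(-4,0,4):
        th=np.arange(.5,.95,.005);f=[score(a,s) for a in th];i=int(np.argmax(f));print(n,s,th[i],f[i])
im=np.load("side3.npz")["im"];save("side4.png",cv2.resize(im[90:270,120:330],None,fx=3.3,fy=3.3,interpolation=2))
E
```

```text
15.0333 force [-5.2  3.2  2.8] [ 0.95  1.14 -0.26] w 9.64644898182559 radius 241.017528715395 theta 0.7456865878080441 tilt 0.372818023391263 [ 0.29  0.4  -0.   -0.15 -1.51 -0.38]
[0.0003, -0.0086, -0.0113] [-0.0011, 0.0, 0.0001]
side flap 2858 0.73741674
side ptr 164 0.7584142 ratio 0.7885951
top flap 1181 0.7465864
top ptr 76 0.73994136 ratio 0.7836038
side -4 0.7950000000000003 138.75626
side 0 0.7700000000000002 146.60399
side 4 0.7400000000000002 151.57707
top -4 0.8550000000000003 29.679214
top 0 0.8350000000000003 28.374313
top 4 0.8100000000000003 27.412064
```

View pics/side4.png

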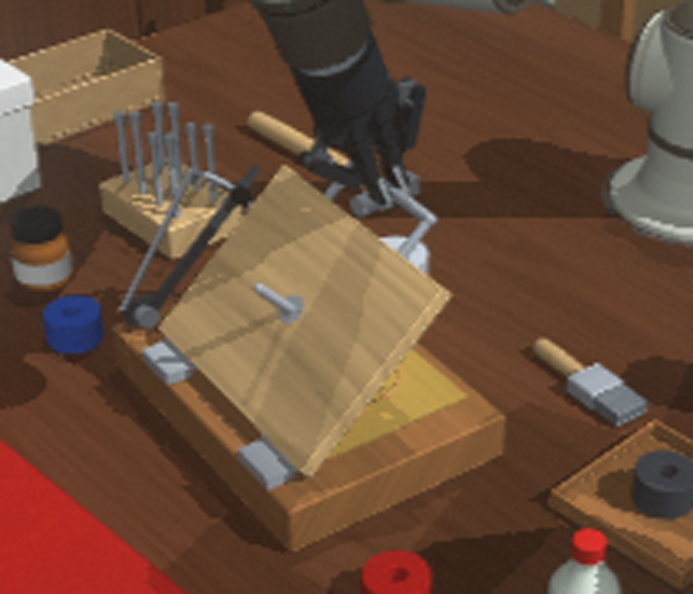

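Run:
```python
from h import *
X=Rn.from_euler("z",YAW).as_matrix()
for n in("side","top"):
  for f in("","2","3"):
    D=np.load(n+f+".npz");im,P=D["im"],D["P"];c=camera_params(n);K,R,t=[np.array(c[k]) for k in("camera_matrix","R","t")]
    def pr(q): u=((PO+q@X.T)@R.T+t)@K.T;return u[...,:2]/u[...,2:]
    Q=press(P);rr=np.hypot(100-Q[...,0],Q[...,2]-62)
    m=(abs(Q[...,1]+162)<14)&(rr>30)&(rr<137)&(Q[...,2]>80)&(Q[...,0]<90)&(im.max(-1)<85)
    v,u=np.nonzero(m);l=cv2.fitLine(np.c_[u,v].astype(np.float32),cv2.DIST_HUBER,0,.01,.01).ravel()
    a=np.arctan2(l[1],l[0])%np.pi
    th=np.arange(.5,1,.002);r=np.array([30.,137]);A=[]
    for x in th:
        e=pr(np.stack([100-r*np.cos(x),[-162,-162],62+r*np.sin(x)],1));d=e[1]-e[0];A.append(np.arctan2(d[1],d[0])%np.pi)
    i=np.argmin(abs(np.array(A)-a));x=th[i];e=pr(np.array([[100-85*np.cos(x),-162,62+85*np.sin(x)]]))[0]
    off=np.cross(l[:2],e-l[2:])
    print(n,f,m.sum(),"theta",x,"px offset",off,"deg per rad",np.degrees((A[i+5]-A[i-5])/.02) if 5<=i<len(th)-5 else 0)
    q=Q[m];print("  3d slope",np.arctan(-np.polyfit(q[:,0],q[:,2],1)[0]), cv2.fitLine(q.astype(np.float32),cv2.DIST_HUBER,0,.01,.01).ravel()[:3])
```

```text
side  106 theta 0.7500000000000002 px offset 0.5608194564752658 deg per rad -44.42015406618096
  3d slope 0.7440158292442238 [ 0.72917044 -0.00798438 -0.6842856 ]
side 2 115 theta 0.7400000000000002 px offset 0.8550695548209145 deg per rad -44.33145572370964
  3d slope 0.7227247666904825 [ 0.7178327  -0.01353882 -0.6960841 ]
side 3 112 theta 0.7480000000000002 px offset 0.5997307323707489 deg per rad -44.40210893345873
  3d slope 0.7180845487298584 [ 0.74179333 -0.00131916 -0.6706273 ]
top  20 theta 0.7700000000000002 px offset 0.4036340215046913 deg per rad -21.61309934627128
  3d slope 0.740033336775801 [ 0.7458168   0.00827083 -0.6660998 ]
top 2 41 theta 0.5 px offset -1.2480098127700692 deg per rad 0
  3d slope 0.5744809602392963 [ 0.7091356   0.00657743 -0.70504147]
top 3 47 theta 0.5 px offset -1.0760691167073468 deg per rad 0
  3d slope 0.5306556755758423 [ 0.71492976 -0.00120274 -0.69919515]<stdin>:15: DeprecationWarning: Arrays of 2-dimensional vectors are deprecated. Use arrays of 3-dimensional vectors instead. (deprecated in NumPy 2.0)
```

The pointer is about 0.755 and the flap about 0.742. I'll make one small correction, settle and hand in.

Call:
servo_tool(
  motion=[
    {"travel": [0, -0.003, -0.008], "rot": [-0.0006, 0, 0], "hand": 0},
    {"travel": [0, 0, 0], "rot": [0, 0, 0], "hand": 0},
    {"travel": [0, 0, 0], "rot": [0, 0, 0], "hand": 0},
    {"travel": [0, 0, 0], "rot": [0, 0, 0], "hand": 0},
    {"travel": [0, 0, 0], "rot": [0, 0, 0], "hand": 0},
    {"travel": [0, 0, 0], "rot": [0, 0, 0], "hand": 0},
  ],
)

```text
clock: 15.63
position: [513.0, 31.2, 216.6]
ee_rot: [-0.647, 0.739, 0.141, -0.123]
contact_force: [-5.0, 3.2, 2.6]
gripper_width: 9.7
grasp_force: 59.0
```

```bash
python3 fl.py 0.76 1 && python3 -c "
from bench import job_done;print(job_done())"
```

```text
15.6333 force [-5.   3.2  2.6] [ 0.97  1.11 -0.28] w 9.719193007079278 radius 241.03241245899926 theta 0.7540955640956003 tilt 0.3764848019278365 [ 0.28  0.4   0.   -0.15 -1.52 -0.38]
[0.0003, -0.0058, -0.0037] [-0.0006, -0.0, 0.0001]
side flap 2854 0.74665433
side ptr 164 0.7517126 ratio 0.78428435
top flap 1189 0.7510177
top ptr 78 0.76155806 ratio 0.7836571
the job is handed in; nothing more can be done
None
```

The job is handed in: the weight stands flat in the middle of the wooden tray, and the gripper is holding the flap at about 0.75 rad, against about 0.755 rad measured for the pointer; the hand-in gave no verdict.

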